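Hang the hook-on cup in the notch of the scrap bin's rim

ROBOT

A 6-joint arm with a two-finger parallel gripper is mounted at the origin on a cart in front of the work surface, level with it; the furniture and walls round the work are solid. World frame = base frame: x ahead of the robot, y to its left, z up, the work surface at z = 0. Lengths are in m, angles in rad, forces in N, time in s.
With the tool pointing down it reaches from about 0.35 to 0.975 m from the base axis. Payload 4.9 kg.
Tool frame: the origin (TCP) lies on the centre line of the jaws, within the pads' length; the fingertips stand ctrl.nose_length ahead of it and the grasp point (between the pads) lies 2 mm behind it (ctrl.nose_length is the distance from the TCP to the fingertips, in m); z points along the fingers, y is the direction in which the jaws open and shut (so a half turn about z gives the same grasp; the last joint's range is limited). The gripper opens to 85 mm and grips with 20 to 120 N. Pads are 22 mm wide; open, the fingers measure 114 mm over their backs; the gripper's body (76 mm by 85 mm) begins 54 mm behind the grasp point. The pads swing forward as they close: fully open they stand 13 mm farther back than shut.
Start: joints at [-1.439, 0.053, 1.613, -0, 1.476, -0.119], TCP at [0.155, -0.605, 0.248] pointing down, gripper open.
Joint ranges: [-3.01, 3.01], [-1.01, 2.22], [0.06, 2.58], [-1.02, 4.17], [0.09, 2.62], [-3.14, 3.14]. Speed limits (rad/s): [2.57, 2.57, 3.14, 3.14, 3.14, 3.14].

INTERFACE

Orientations are given as a rotation vector (axis times angle).
In Python, from station import sensors, get_image, order, ctrl gives the robot as it stands.
- The arm moves only by the tool move_arm, never from a script. Its argument "increments" is a list of rows, each a list of 5 numbers: the shift along the tool's x, y, z in cm, then the turn about the tool's z in degrees, then the finger opening in cm, from 0 to 8.54. In form: [[dx, dy, dz, twist, gripper], ...]. A call has 1 to 5 rows; each row is the pose to reach, as a shift and turn from the pose commanded when the call began, along the tool's axes at that moment; what a row does not reach only later rows make up. A row lasts 1/8 s, in which the tool goes at most 62.5 mm and 10.7 degrees, less where a joint would pass 70% of its speed; a pose out of reach is approached as far as the arm can. A call with a gripper value outside its range is refused whole. The fingers move at their own pace and stop on an object; "newtons" is the grip in N (left out, the last holds). Time passes only in rows, so rows that repeat a pose let the fingers close. It gives the time, the measured TCP pose, the force and the opening at its end, in the units of the state.
- sensors.get_obs(): the state, without advancing time (a new reading comes with each control period).
- get_image(name): name is "scene" or "top" or "wrist"; returns a dict with "image" (400x640x3 uint8, red, green, blue), "K" (3x3 intrinsics, pixels), "D" ([k1, k2, p1, p2, k3] as OpenCV has them; the pictures are not rectified), "R" (3x3) and "t" (3): a world point X has camera coordinates R X + t. Camera axes: x right, y down, z forward; pixel columns grow to the right and rows downward; lengths in m; the calibration is good to about 2 mm. A picture is of the moment at which its call begins. There is no depth.
- order.finish_job(): hands the job in, once; it reports no verdict.
The state is a dict: "t": time; "q": joint angles; "dq": joint speeds; "effort": joint torques, N m; "tool_pos": TCP position; "tool_rot": TCP orientation; "contact_force": force on the tool from outside, world axes, zero at the start; "wrist_torque": the same for the moment, N m; "opening": finger opening in m.
Only numpy, scipy, OpenCV 4.12 (cv2) and the standard library are available. Lean on these libraries where they do the work, as an engineer would, in place of code of your own. Each camera call takes 0.05 s, during which the arm holds its last target.

TASK

Pick up the small metal cup by its black grip and hook it over the steel strip on the scrap bin's near rim, the cup outside the bin and its hook riding on the strip's top edge. Pressing only lightly, feel along the edge for the strip's one notch and let the hook down into it fully; keep hold until it is home, then let go so that it hangs there by itself. Be gentle with the strip (never push the cup on it with more than about 2.5 kg of force, 25 N), don't tip the cup over, and leave the other things on the bench where they are.

Things in the scene. Friction and masses are not known exactly. Their poses are not given: they have to be found in the camera images.
- grip (a point): Loose hook-on cup (130 to 200 g), upright on the bench at the start. This point: the middle of its black grip, an upright block 14 (x) x 30 (y) x 45 mm tall that can be taken from above across either pair of sides; 105 mm above the cup's underside. Axes: z up, x from the cup box towards the hook, y along the hook's width. The cup box's centre is 30 mm to -x.
- hook (a point): Middle of the hook's throat on the same cup, at the underside of its bridge: 76 mm above the cup's underside, 29 mm below the grip point; same axes. The hook is a strap 30 mm wide (y) bent over; throat 10 mm wide in x (5 mm either side of this point) between the cup's 3 mm back plate at -x and a 3 mm lip at +x that reaches 21 mm below this point.
- cup: The same cup, aluminium, open box 44 x 60 x 45 mm with the hook and grip rising from its back plate, 60 x 60 x 125 mm overall; origin at the centre of the underside of the box, z up when upright, x towards the hook.
- bin: Green open-topped sheet-steel scrap bin, fixed to the bench, 120 (x) x 260 (y) x 98 mm high, walls 3 mm, with a few scraps inside. Origin at the centre of its underside; -x is its near side, facing the robot (turned by up to 0.25 rad), y runs along the near wall. It carries the hanger strip.
- rim_mid (a point): Point of the bin over the middle of its near wall, 58.5 mm to -x of the bin's centre, level with the top edge of the hanger strip (112 mm above the bench); bin's axes. The grey steel strip, 6 mm thick (x), 190 mm long (y), straddles this wall, centred on it in x; it always covers at least 60 mm either side of this point. It does not shift under 60 N.
- notch_zone (a point): A point of the bin 12 mm below rim_mid: the height of the notch's floor. The strip has one square notch, 35 mm long (y), 12 mm deep, through its top edge; it takes the 30 mm hook. Its place along y differs each time and is NOT given: its middle lies anywhere within 35 mm either side of this point and must be felt or seen. Home, the throat point is at this height.
- spanner: Loose double-ended spanner, 33 x 205 x 8 mm, lying on the bench near its front edge; a bystander.
- pliers: Loose red-handled pliers, 70 x 186 x 16 mm, lying on the bench; a bystander.
- bolt: Loose grey bolt, 29 x 72 x 26 mm, lying on the bench; a bystander.
- magnet_square: Loose red triangular welding magnet, 95 x 95 x 15 mm, at the left front of the bench; a bystander.
Things that resemble listed ones, but are neither listed nor needed, are in the scene too. Of the things like the cup, leave any that is red; of the rest the larger one is meant.

How it is judged:
On the way, in this order (a step that is already met when the one before it is completed fails the run):
1. the cup is lifted clear of the bench (height (world z) of cup above 0.02 m), for 0.1 s.
2. the hook is over the strip and rides on its top edge, held by the gripper, in contact (x of hook in the frame of bin between -0.0635 and -0.0535 m and y of hook in the frame of bin between -0.06 and 0.06 m and z of hook in the frame of bin between 0.1075 and 0.1165 m and contact force between cup and bin above 0.5 N and contact force between cup and the fingers above 0.5 N), for 0.3 s.
3. the hook has dropped into the notch while still held (x of hook in the frame of bin between -0.0635 and -0.0535 m and y of hook in the frame of bin between -0.042 and 0.042 m and z of hook in the frame of bin between 0.094 and 0.1045 m and contact force between cup and the fingers above 0.5 N), for 0.2 s.
At the end, for the whole second after the job is handed in: The cup hangs upright (within 0.15 rad) and at rest from the bin's near rim, outside the bin, its hook in the strip's notch: throat point at least 7.5 mm below the strip's top edge, within 5 mm of the near wall's middle plane, within 42 mm of the wall's middle along the rim; the gripper has let go (x of hook in the frame of bin between -0.0635 and -0.0535 m and y of hook in the frame of bin between -0.042 and 0.042 m and z of hook in the frame of bin between 0.094 and 0.1045 m and angle between cup's own z axis and vertical below 0.15 rad and linear speed of cup below 0.02 m/s and contact force between cup and the fingers below 0.05 N and contact force between cup and bin above 0.3 N); the robot touches nothing.
It fails at once if the cup is pushed against the bin or its strip with more than 25 N (contact force between cup and bin above 25 N).
It fails at once if the cup is tipped over (by more than 0.6 rad) (angle between cup's own z axis and vertical above 0.6 rad).
It fails at once if a bystander on the bench is moved by more than 20 mm (distance of any of spanner, pliers, bolt, magnet_square from where it was at the start of the episode above 0.02 m).
It also fails if it takes over 72 s, if anything falls off the work surface, if the arm or the gripper's body presses on something with over 40 N, if the wrist force passes 120 N, or if a joint passes its speed limit or range.

## Working session

There is one attempt and no reset: what is moved stays moved. The work goes in short steps, Python scripts to look and compute and a tool call to move; the robot and the scene stay as the last step left them, time stands still between calls to the robot, and variables do not carry over. Pictures are saved under pics/ and viewed, and the job is handed in when it is done.

Besides the shell and the picture viewer there is one more tool, called after "Emit:" by a JSON object that holds its "fn" and its "kwargs". move_arm: Moves the arm, as the interface text tells. Its arguments: {"type":"object","properties":{"increments":{"type":"array"},"newtons":{"type":"number"}},"required":["increments"]}

```bash
mkdir -p pics; ls
python3 - <<'E'
from station import sensors,get_image,order,ctrl
import cv2
o=sensors.get_obs();print(o,ctrl.nose_length)
for n in ["scene","top","wrist"]:
    d=get_image(n);cv2.imwrite(f"pics/{n}0.png",d["image"][:,:,::-1]);print(n,d["K"],d["D"],d["R"],d["t"])
E
```

```text
pics
{'t': 0.0, 'q': array([-1.43901066e+00,  5.33800537e-02,  1.61431309e+00, -4.93294599e-05,
        1.47601722e+00, -1.18997161e-01]), 'dq': array([-1.36632124e-04, -1.38985243e-03,  3.24012486e-04, -1.98723093e-03,
        9.63458595e-05, -5.77873737e-04]), 'effort': array([ 1.38169071e-03, -3.93682766e+01, -3.70176923e+01,  1.68891290e-05,
        6.93491864e-03,  3.23711149e-06]), 'tool_pos': array([ 0.15501136, -0.60485066,  0.24703721]), 'tool_rot': array([-3.11482570e+00, -3.92639816e-01,  9.83333993e-05]), 'contact_force': array([-0.3532722 , -0.30155903, -0.29478605]), 'wrist_torque': array([-0.00272073,  0.01888983, -0.031818  ]), 'opening': 0.08522456112984247} 0.017
scene [[411.13686176   0.         327.44873851]
 [  0.         411.13686176 204.37137954]
 [  0.           0.           1.        ]] [0.02486282 0.         0.         0.         0.        ] [[-0.62668497 -0.77900286 -0.02050601]
 [-0.41038573  0.35228439 -0.84111787]
 [ 0.66245717 -0.51870055 -0.54046299]] [0.41099742 0.24724711 0.92843624]
top [[470.95723388   0.         318.09789842]
 [  0.         470.95723388 197.89293064]
 [  0.           0.           1.        ]] [-0.04469494  0.          0.          0.          0.        ] [[ 0.01502704 -0.99979621  0.01348027]
 [-0.98913742 -0.01683572 -0.14602646]
 [ 0.14622365 -0.0111395  -0.98918884]] [0.11098772 0.54028337 1.21025313]
wrist [[347.59014461   0.         316.89328898]
 [  0.         347.59014461 202.10930714]
 [  0.           0.           1.        ]] [-0.0721922  0.         0.         0.         0.       ] [[ 2.48840098e-01 -9.68544170e-01 -8.92734225e-04]
 [-9.21597010e-01 -2.37061638e-01  3.07344645e-01]
 [-2.97888497e-01 -7.56569302e-02 -9.51597852e-01]] [-0.62573624 -0.04031272  0.37960847]
```

View pics/scene0.png

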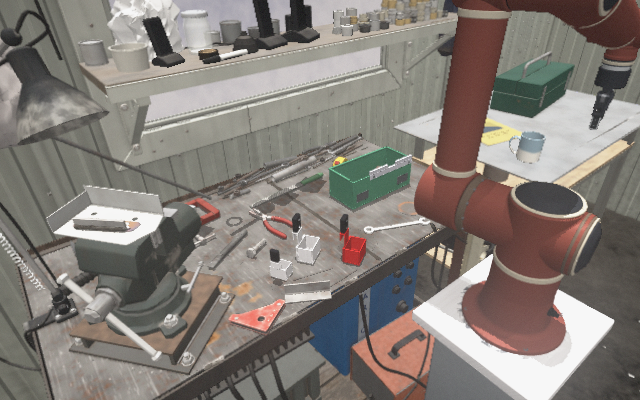

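View pics/top0.png

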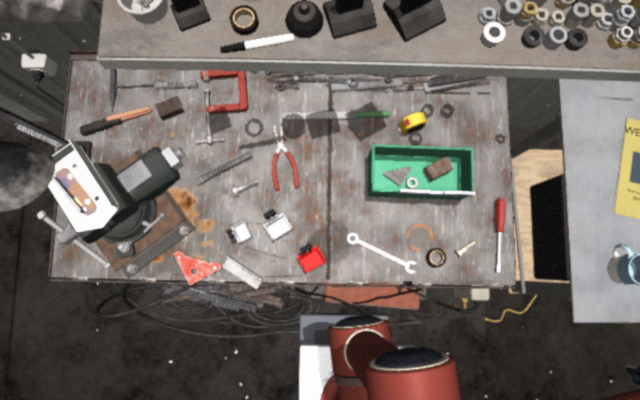

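View pics/wrist0.png

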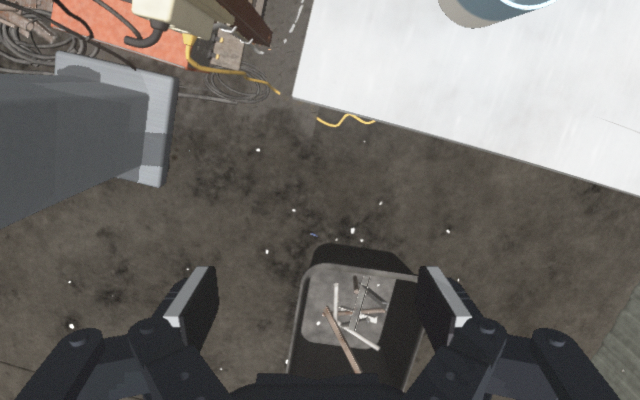

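The scene view shows the larger white cup at about (307,248), a smaller white one at (281,268) and the red one at (354,250). The green bin is at (370,178), with the strip on its near rim. I'll zoom in next.

Run:
```python
import cv2,numpy as np
a=cv2.imread("pics/scene0.png");b=cv2.imread("pics/top0.png")
cv2.imwrite("pics/zs.png",cv2.resize(a[140:290,260:420],None,fx=5,fy=4,interpolation=cv2.INTER_CUBIC)[:600])
cv2.imwrite("pics/zt.png",np.vstack([cv2.resize(b[195:275,220:330],None,fx=7,fy=3.7*1,interpolation=cv2.INTER_CUBIC)[:,:770],cv2.resize(b[140:205,365:475],None,fx=7,fy=4,interpolation=cv2.INTER_CUBIC)]))
```

```text
(no output)
```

View pics/zs.png

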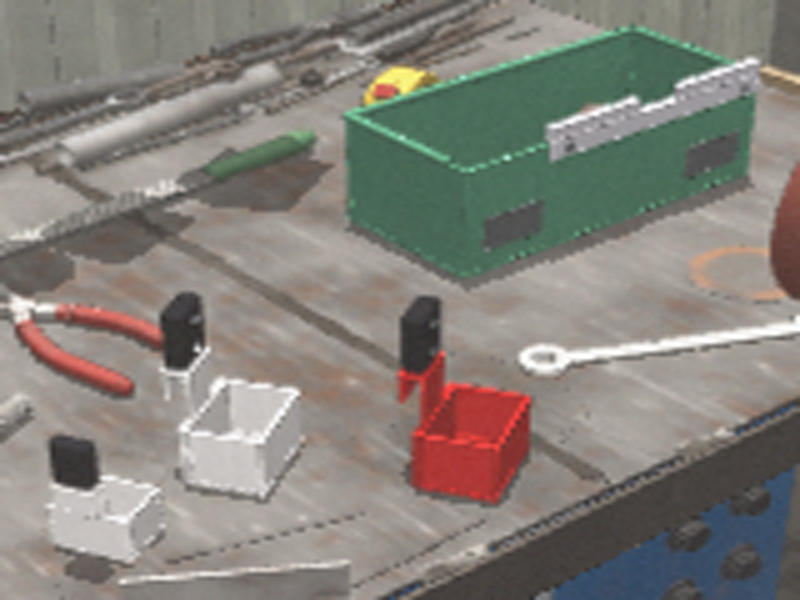

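View pics/zt.png

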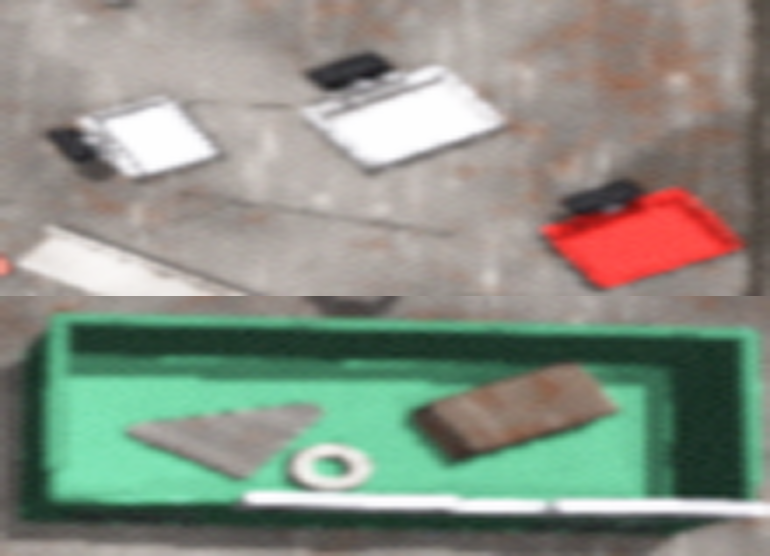

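```bash
cat > h.py <<'E'
import cv2,numpy as np
from station import sensors,get_image,order,ctrl
def ray(d,uv):
    p=cv2.undistortPoints(np.array(uv,float).reshape(-1,1,2),d["K"],d["D"]).reshape(-1,2)
    v=np.c_[p,np.ones(len(p))]@d["R"]; c=-d["R"].T@d["t"]
    return c,v
def onz(d,uv,z):
    c,v=ray(d,uv); return c+v*((z-c[2])/v[:,2])[:,None]
def tri(d1,u1,d2,u2):
    c1,v1=ray(d1,u1);c2,v2=ray(d2,u2);v1=v1[0]/np.linalg.norm(v1[0]);v2=v2[0]/np.linalg.norm(v2[0])
    s=np.linalg.lstsq(np.c_[v1,-v2],c2-c1,rcond=None)[0]
    a=c1+s[0]*v1;b=c2+s[1]*v2
    return (a+b)/2,np.linalg.norm(a-b)
def proj(d,X):
    return cv2.projectPoints(np.array(X,float).reshape(-1,3),cv2.Rodrigues(d["R"])[0],d["t"],d["K"],d["D"])[0].reshape(-1,2)
E
python3 - <<'E'
from h import *
s=get_image("scene");t=get_image("top")
def blob(d,box,f):
    u0,v0,u1,v1=box; im=d["image"][v0:v1,u0:u1].astype(int); m=f(im).astype(np.uint8)
    n,l,st,c=cv2.connectedComponentsWithStats(m); i=1+np.argmax(st[1:,4]); 
    pts=np.argwhere(l==i)[:,::-1]+[u0,v0]
    return c[i]+[u0,v0],cv2.minAreaRect(pts.astype(np.float32)),st[i]+[u0,v0,0,0,0]
dark=lambda im:im.max(2)<75
a=blob(s,(288,208,306,236),dark);b=blob(t,(258,200,280,220),dark)
print(a,b)
print("grip tri",tri(s,a[0],t,b[0]))
white=lambda im:im.min(2)>170
w=blob(t,(255,205,300,245),white);print(w);bp=cv2.boxPoints(w[1]);print(bp,onz(t,bp,0.045))
g=t["image"].astype(int);
green=(g[:,:,1]>g[:,:,0]+25)&(g[:,:,1]>g[:,:,2]+8)&(g[:,:,1]>50)
green[:135]=0;green[210:]=0;green[:,:360]=0;green[:,480:]=0
r=cv2.minAreaRect(np.argwhere(green)[:,::-1].astype(np.float32));bp=cv2.boxPoints(r);print(r,bp,onz(t,bp,0.098))
st=blob(t,(400,175,480,205),white);bp=cv2.boxPoints(st[1]);print("strip",st,bp,onz(t,bp,0.112))
E
```

```text
(array([295.8018018 , 222.24324324]), ((296.04876708984375, 222.43902587890625), (17.00645637512207, 7.730207920074463), 83.6598129272461), array([292, 214,   9,  18, 111])) (array([269.59322034, 213.81355932]), ((269.5588073730469, 213.76470947265625), (5.65945291519165, 10.461413383483887), 59.03623962402344), array([265, 210,  11,   9,  59]))
grip tri (array([0.48627283, 0.24047177, 0.10217799]), np.float64(0.0015469058043870742))
(array([273.15138282, 228.1426492 ]), ((273.9800720214844, 227.8480987548828), (27.172138214111328, 49.73126220703125), 53.47114562988281), array([255, 205,  37,  40, 687]))
[[245.91231 231.73161]
 [285.87424 202.1302 ]
 [302.04785 223.96458]
 [262.0859  253.566  ]] [[0.44507967 0.30671633 0.045     ]
 [0.52481114 0.2043971  0.045     ]
 [0.46785439 0.16066389 0.045     ]
 [0.38914828 0.26274211 0.045     ]]
((421.14593505859375, 171.1215362548828), (104.7085189819336, 52.004451751708984), 1.9091525077819824) [[367.95447 195.36516]
 [369.687   143.38957]
 [474.3374  146.87791]
 [472.60486 198.8535 ]] [[ 0.5383206  -0.00586411  0.098     ]
 [ 0.67388877 -0.01047811  0.098     ]
 [ 0.67029773 -0.28280712  0.098     ]
 [ 0.53392902 -0.27349386  0.098     ]]
strip (array([430.97826087, 189.18012422]), ((437.8092346191406, 185.933837890625), (75.16188049316406, 15.087844848632812), 3.1798300743103027), array([400, 177,  76,  19, 322])) [[399.8677  191.38153]
 [400.70462 176.31693]
 [475.75076 180.48615]
 [474.91385 195.55075]] [[ 0.54764382 -0.08453048  0.112     ]
 [ 0.58618303 -0.08707098  0.112     ]
 [ 0.57901025 -0.27832927  0.112     ]
 [ 0.54033048 -0.27483738  0.112     ]]
```

```bash
cat >> h.py <<'E'
from scipy.spatial.transform import Rotation as Ro
def st():
    o=sensors.get_obs();return o,np.array(o["tool_pos"]),Ro.from_rotvec(o["tool_rot"]).as_matrix()
def to(target,yaw_y=None):
    o,p,R=st(); d=R.T@(np.array(target)-p)*100
    y=np.degrees(np.arctan2(R[1,1],R[0,1]))
    print("t",round(o["t"],2),"pos",p.round(4),"ytool yaw",round(y,2),"tilt",np.degrees(np.arccos(-R[2,2])).round(2),"q6",o["q"][5].round(2))
    print("cm",d.round(2), "twist",None if yaw_y is None else round(-(yaw_y-y),2))
E
python3 - <<'E'
from h import *
w=get_image("wrist");o,p,R=st()
c=-w["R"].T@w["t"];print("cam in tool",R.T@(c-p),"axes rows",(w["R"]@R).round(3))
to([0.48,-0.16,0.33],0); to([0.43,0.2,0.33],27.5)
E
```

```text
cam in tool [ 0.07872203  0.0012704  -0.12571378] axes rows [[ 0.001  1.    -0.001]
 [-0.952  0.    -0.308]
 [-0.308  0.001  0.952]]
t 0.3 pos [ 0.1551 -0.6052  0.2479] ytool yaw -75.63 tilt 0.04 q6 -0.12
cm [ 42.53 -35.07  -8.18] twist -75.63
t 0.3 pos [ 0.1551 -0.6052  0.2479] ytool yaw -75.63 tilt 0.04 q6 -0.12
cm [ 46.62 -71.19  -8.16] twist -103.13
```

Emit:
{"fn": "move_arm", "kwargs": {"increments": [[4,-4,-2,-9,8.5],[8.5,-7,-4,-18,8.5],[13,-10.5,-6,-27,8.5],[17.5,-14,-8,-36,8.5],[22,-18,-9,-45,8.5]]}}

```text
t: 0.92
tool_pos: [0.3246, -0.3752, 0.3399]
tool_rot: [2.724, 1.561, 0.001]
contact_force: [1.1, -0.8, -0.6]
opening: 0.085
```

Run:
```python
from h import *
to([0.50,-0.14,0.34],0)
```

```text
t 0.93 pos [ 0.3246 -0.3752  0.3399] ytool yaw -30.36 tilt 0.14 q6 -0.48
cm [29.17  3.25 -0.03] twist -30.36
```

Emit:
{"fn": "move_arm", "kwargs": {"increments": [[5,0.5,0,-8,8.5],[11,1.2,0,-16,8.5],[17,2,0,-24,8.5],[23,2.6,0,-30.4,8.5],[29,3.2,0,-30.4,8.5]]}}

```text
t: 1.55
tool_pos: [0.4997, -0.1414, 0.3385]
tool_rot: [2.225, 2.217, 0.0]
contact_force: [0.3, -1.3, 0.2]
opening: 0.0854
```

Emit:
{"fn": "move_arm", "kwargs": {"increments": [[0,0,0,0,8.5],[0,0,0,0,8.5]]}}

```text
t: 1.8
tool_pos: [0.4987, -0.1432, 0.3382]
tool_rot: [-2.225, -2.218, 0.001]
contact_force: [-0.1, -0.2, 0.2]
opening: 0.0851
```

Run:
```python
from h import *
to([0.50,-0.14,0.34],0)
w=get_image("wrist");cv2.imwrite("pics/w1.png",w["image"][:,:,::-1])
```

```text
t 1.8 pos [ 0.4987 -0.1432  0.3382] ytool yaw -0.2 tilt 0.03 q6 -0.42
cm [ 0.32  0.12 -0.18] twist -0.2
```

View pics/w1.png

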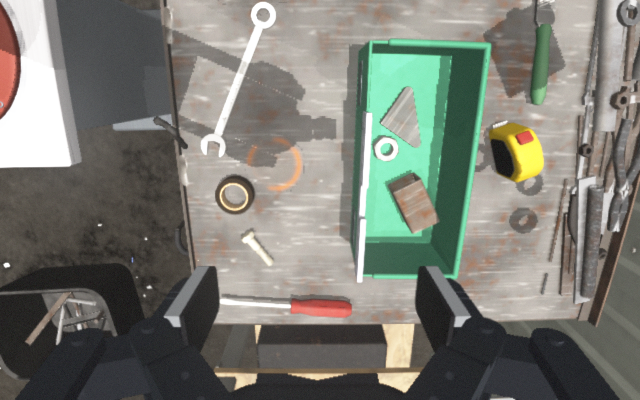

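The wrist view shows the whole bin: strip running from (368,113) to (360,281), and the near-rim corners at about (364,42) and (357,276). I'll zoom in for accurate edges.

Run:
```python
import cv2,numpy as np
a=cv2.imread("pics/w1.png");s=cv2.imread("pics/scene0.png")
cv2.imwrite("pics/z1.png",cv2.resize(a[30:180,330:400],None,fx=4,fy=4,interpolation=cv2.INTER_CUBIC))
cv2.imwrite("pics/z2.png",cv2.resize(a[150:300,330:400],None,fx=4,fy=4,interpolation=cv2.INTER_CUBIC))
x=np.hstack([cv2.imread("pics/z1.png"),cv2.imread("pics/z2.png")]);cv2.imwrite("pics/z12.png",x)
cv2.imwrite("pics/z3.png",cv2.resize(s[145:205,325:415],None,fx=8.8,fy=8.8,interpolation=cv2.INTER_CUBIC))
```

```text
(no output)
```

View pics/z12.png

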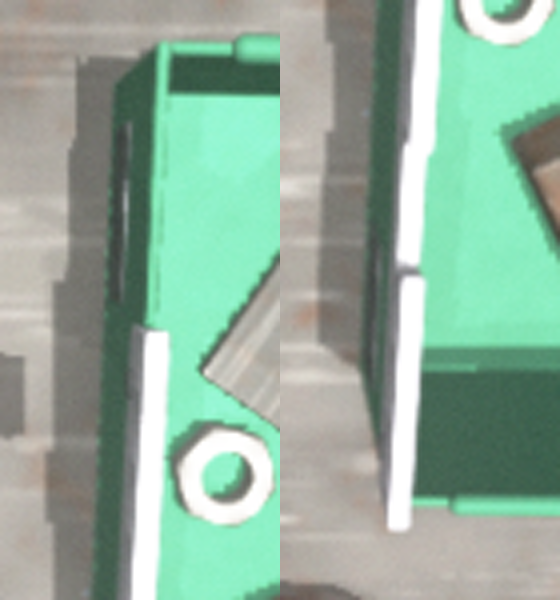

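View pics/z3.png

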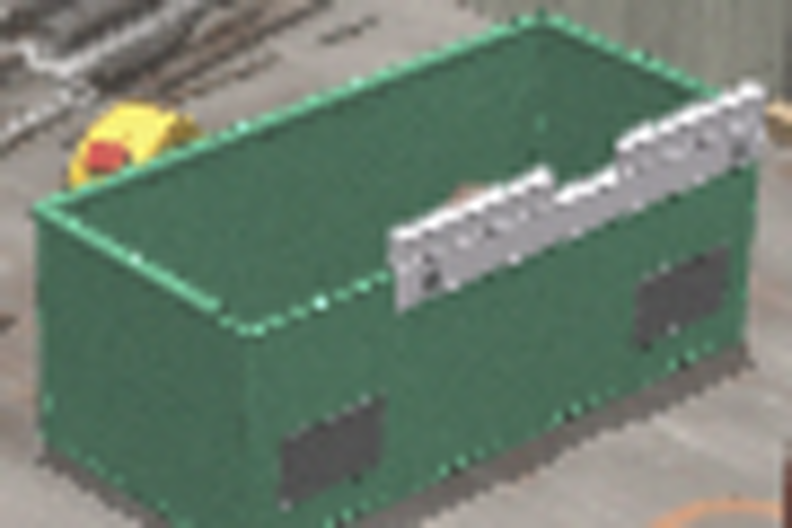

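Run:
```python
from h import *
w=get_image("wrist");s=get_image("scene");t=get_image("top")
S=onz(w,[(367.7,112.5),(360,281.5)],0.112);print("strip ends mid",S,np.linalg.norm(S[0]-S[1]))
N=onz(w,[(364.8,186.2),(364.0,217.2)],0.112);print("notch",N, np.linalg.norm(N[0]-N[1]))
N=onz(w,[(364.8,186.2),(364.0,217.2)],0.100);print("notch@.1",N)
B=onz(w,[(370,41.3),(486.5,44.5),(460,276.5)],0.098);print("corners +y near, +y far, -y far",B)
print("scene strip ends, notch",onz(s,[(325+395/8.8,145+232/8.8),(325+758/8.8,145+90/8.8),(325+548/8.8,145+172/8.8),(325+622/8.8,145+140/8.8)],0.112))
print("scene near+y corner",onz(s,[(325+250/8.8,145+328/8.8)],.098))
print("top strip ends",onz(t,[(365+245/7,140+(498-296)/4),(365+773/7,140+(509-296)/4)],.112))
```

```text
strip ends mid [[ 0.5492799  -0.08763713  0.112     ]
 [ 0.54812885 -0.27735882  0.112     ]] 0.18972517452918783
notch [[ 0.54909324 -0.16321135  0.112     ]
 [ 0.54956396 -0.19796794  0.112     ]] 0.03475977221809248
notch@.1 [[ 0.55080141 -0.16651987  0.1       ]
 [ 0.55128818 -0.20246103  0.1       ]]
corners +y near, +y far, -y far [[ 0.55126458 -0.02000606  0.098     ]
 [ 0.66812583 -0.02092106  0.098     ]
 [ 0.67162343 -0.28063257  0.098     ]]
scene strip ends, notch [[ 0.54876556 -0.08581523  0.112     ]
 [ 0.54096389 -0.26660808  0.112     ]
 [ 0.5456893  -0.15922371  0.112     ]
 [ 0.5458034  -0.19797432  0.112     ]]
scene near+y corner [[ 0.54949709 -0.01825812  0.098     ]]
top strip ends [[ 0.54989224 -0.08488819  0.112     ]
 [ 0.54623045 -0.27635678  0.112     ]]
```

Run:
```python
from h import *
to([0.486,0.24,0.30],27.5)
```

```text
t 2.0 pos [ 0.4983 -0.1444  0.3384] ytool yaw -0.36 tilt 0.01 q6 -0.42
cm [38.43 -1.47  3.83] twist -27.86
```

Emit:
{"fn": "move_arm", "kwargs": {"increments": [[5.5,0,0,-5,8.5],[11.5,0,0,-10,8.5],[17.5,-0.5,0,-16,8.5],[23.5,-1,0,-22,8.5],[29.5,-1.2,0,-28,8.5]]}}

```text
t: 2.62
tool_pos: [0.4878, 0.1525, 0.3387]
tool_rot: [1.621, 2.69, 0.001]
contact_force: [1.4, 0.5, -0.5]
opening: 0.0852
```

Run:
```python
from h import *
to([0.486,0.24,0.30],27.5)
```

```text
t 2.62 pos [0.4878 0.1525 0.3387] ytool yaw 27.84 tilt 0.07 q6 -0.33
cm [7.82 3.92 3.87] twist 0.34
```

Emit:
{"fn": "move_arm", "kwargs": {"increments": [[4,2,1.5,0,8.5],[7.8,3.9,3.5,0,8.5],[7.8,3.9,3.8,0.3,8.5],[7.8,3.9,3.8,0.3,8.5]]}}

```text
t: 3.12
tool_pos: [0.4864, 0.238, 0.3002]
tool_rot: [1.632, 2.684, -0.001]
contact_force: [-1.0, -0.5, 0.1]
opening: 0.0848
```

Run:
```python
from h import *
to([0.486,0.24,0.30],27.5)
w=get_image("wrist");cv2.imwrite("pics/w2.png",w["image"][:,:,::-1])
```

```text
t 3.12 pos [0.4864 0.238  0.3002] ytool yaw 27.4 tilt 0.04 q6 -0.16
cm [0.2  0.06 0.02] twist -0.1
```

View pics/w2.png

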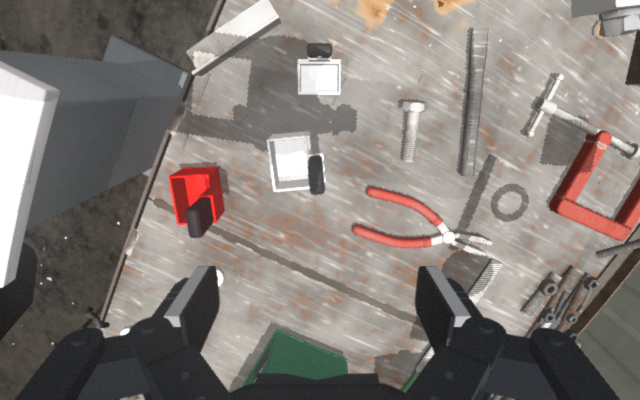

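The target cup's black grip is at about (316,175), with its box to the left at (290,162). It is turned a few degrees from the tool. I'll zoom in for the yaw.

Run:
```python
import cv2,numpy as np
a=cv2.imread("pics/w2.png")
cv2.imwrite("pics/z4.png",cv2.resize(a[120:205,255:345],None,fx=7,fy=7,interpolation=cv2.INTER_CUBIC))
```

```text
(no output)
```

View pics/z4.png

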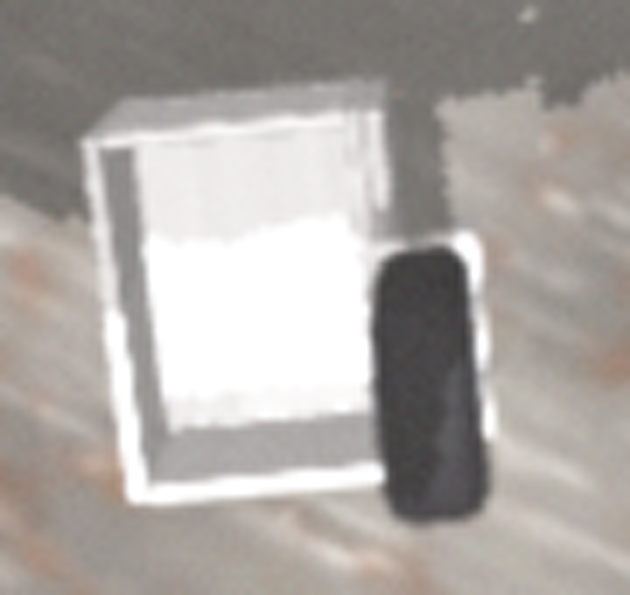

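Run:
```python
from h import *
w=get_image("wrist")
px=lambda L:[(255+a/7,120+b/7) for a,b in L]
A=onz(w,px([(85,140),(132,502)]),.045);d=A[0]-A[1];print(A,np.linalg.norm(d),"side yaw",np.degrees(np.arctan2(-d[0],d[1])))
A=onz(w,px([(140,133),(380,108),(150,497),(380,474)]),.045)
for i in(0,2):
    d=A[i+1]-A[i];print("x yaw",np.degrees(np.arctan2(d[1],d[0])))
G=onz(w,px([(390,520),(488,515),(437,520)]),.1275);print("grip end top",G)
yaw=np.radians(27)
G2=onz(w,px([(373,330),(387,500),(470,330),(487,480)]),.1275);d=G2[1]-G2[0];print("grip edges",G2)
for i in(0,2):
    d=G2[i]-G2[i+1];print("yaw",np.degrees(np.arctan2(-d[0],d[1])))
m=(w["image"].max(2)<75);m[:154]=0;m[196:]=0;m[:,:306]=0;m[:,326:]=0
r=cv2.minAreaRect(np.argwhere(m)[:,::-1].astype(np.float32));print(r,onz(w,[r[0]],.12))
```

```text
[[0.42659154 0.23490937 0.045     ]
 [0.45838606 0.18490951 0.045     ]] 0.05925265869926406 side yaw 32.45195881352
x yaw 33.19721211024656
x yaw 33.28501320249814
grip end top [[0.48713163 0.22428006 0.1275    ]
 [0.49799197 0.23066115 0.1275    ]
 [0.49248993 0.22705591 0.1275    ]]
grip edges [[0.47391375 0.24543496 0.1275    ]
 [0.48557256 0.22648409 0.1275    ]
 [0.48470742 0.25102709 0.1275    ]
 [0.49570301 0.23472898 0.1275    ]]
yaw 31.60033415468178
yaw 34.00574777600339
((314.7411193847656, 172.8756561279297), (34.05609130859375, 12.468233108520508), 85.91438293457031) [[0.48208152 0.24187679 0.12      ]]
```

Run:
```python
from h import *
to([0.4855,0.2393,0.109],33)
```

```text
t 3.23 pos [0.4869 0.2377 0.3013] ytool yaw 27.35 tilt 0.08 q6 -0.16
cm [ 0.21 -0.08 19.23] twist -5.65
```

Emit:
{"fn": "move_arm", "kwargs": {"increments": [[0.2,0,5,-3,8.5],[0.2,0,10,-5.6,8.5],[0.2,0,12.5,-5.6,8.5],[0.2,0,12.5,-5.6,8.5]]}}

```text
t: 3.72
tool_pos: [0.4844, 0.2393, 0.1735]
tool_rot: [-1.499, -2.758, 0.005]
contact_force: [0.9, 0.2, 0.6]
opening: 0.0851
```

Run:
```python
from h import *
to([0.4855,0.2393,0.109],33)
w=get_image("wrist");cv2.imwrite("pics/w3.png",w["image"][:,:,::-1])
```

```text
t 3.73 pos [0.4844 0.2393 0.1735] ytool yaw 32.96 tilt 0.22 q6 -0.25
cm [-0.06  0.11  6.45] twist -0.04
```

View pics/w3.png

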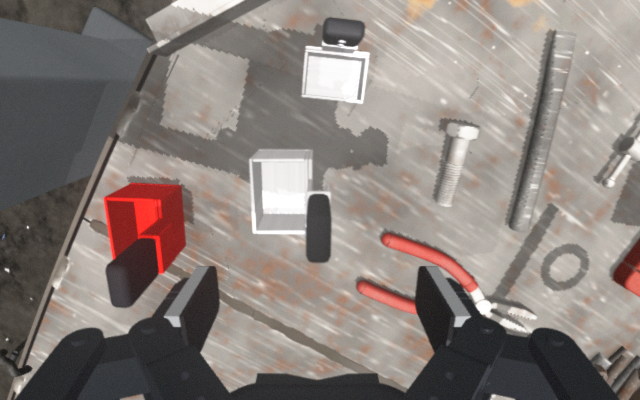

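Run:
```python
from h import *
w=get_image("wrist");o,p,R=st()
for z in(.1275,.09,.045):
  X=onz(w,[(118,300),(155,240),(106,270),(182,270),(318,235),(318,261)],z);print(z,((X-p)@R*1000).round(0)[:,:2].tolist())
```

```text
0.1275 [[-41.0, -121.0], [-1.0, -92.0], [-20.0, -124.0], [-19.0, -79.0], [2.0, -1.0], [-13.0, -1.0]]
0.09 [[-66.0, -147.0], [-18.0, -111.0], [-41.0, -151.0], [-40.0, -95.0], [-14.0, -1.0], [-33.0, -1.0]]
0.045 [[-97.0, -178.0], [-38.0, -134.0], [-67.0, -183.0], [-66.0, -115.0], [-33.0, -1.0], [-56.0, -1.0]]
```

Emit:
{"fn": "move_arm", "kwargs": {"increments": [[0.1,0,4,0,8.5],[0.1,0,6.4,0,8.5],[0.1,0,6.4,0,8.5],[0.1,0,6.4,0,5],[0.1,0,6.4,0,3]], "newtons": 45}}

```text
t: 4.45
tool_pos: [0.4862, 0.2421, 0.1137]
tool_rot: [1.496, 2.759, 0.005]
contact_force: [0.3, -1.1, 0.6]
opening: 0.0512
```

Emit:
{"fn": "move_arm", "kwargs": {"increments": [[0,0,0,0,2],[0,0,0,0,1],[0,0,0,0,0.5],[0,0,0,0,0.5]]}}

```text
t: 4.95
tool_pos: [0.485, 0.2417, 0.1121]
tool_rot: [1.497, 2.761, 0.001]
contact_force: [-2.0, 0.1, 5.6]
opening: 0.0132
```

Run:
```python
from h import *
to([0.4855,0.2393,0.109],33);print(sensors.get_obs()["opening"])
w=get_image("wrist");cv2.imwrite("pics/w4.png",w["image"][:,:,::-1])
```

```text
t 4.95 pos [0.485  0.2417 0.1121] ytool yaw 33.08 tilt 0.04 q6 -0.25
cm [-0.23 -0.09  0.31] twist 0.08
0.013194532064706973
```

View pics/w4.png

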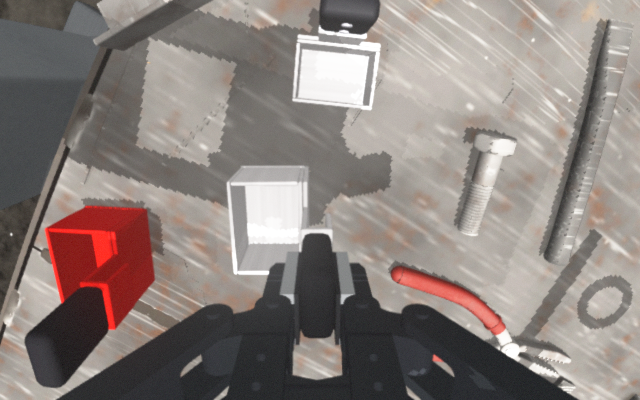

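Emit:
{"fn": "move_arm", "kwargs": {"increments": [[0,0,-1,0,0.5],[0,0,-4,0,0.5],[0,0,-8,0,0.5],[0,0,-12,0,0.5],[0,0,-15,0,0.5]]}}

```text
t: 5.62
tool_pos: [0.4849, 0.2417, 0.2631]
tool_rot: [1.497, 2.761, 0.002]
contact_force: [0.3, 1.1, -1.0]
opening: 0.0135
```

Run:
```python
from h import *
to([0.549,-0.137,0.26],0);print(sensors.get_obs()["opening"],sensors.get_obs()["contact_force"])
w=get_image("wrist");cv2.imwrite("pics/w5.png",w["image"][:,:,::-1])
```

```text
t 5.62 pos [0.4849 0.2417 0.2631] ytool yaw 33.07 tilt 0.09 q6 -0.25
cm [-35.24 -15.29   0.3 ] twist 33.07
0.013511807410290209 [ 0.27984059  1.09264476 -1.01313438]
```

View pics/w5.png

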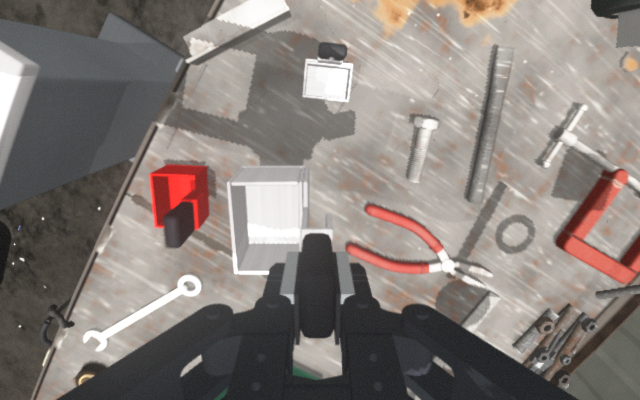

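Emit:
{"fn": "move_arm", "kwargs": {"increments": [[-2.5,-1,0,3,0.5],[-7,-3,0,8,0.5],[-12.5,-5.5,0,14,0.5],[-18,-7.8,0,20,0.5],[-23,-10,0,26,0.5]]}}

```text
t: 6.3
tool_pos: [0.5261, -0.0075, 0.2601]
tool_rot: [-2.084, -2.35, 0.001]
contact_force: [0.1, 0.5, -0.4]
opening: 0.0134
```

Run:
```python
from h import *
to([0.549,-0.137,0.26],0)
```

```text
t 6.3 pos [ 0.5261 -0.0075  0.2601] ytool yaw 6.86 tilt 0.05 q6 -0.28
cm [-1.313e+01  7.300e-01  1.000e-02] twist 6.86
```

Emit:
{"fn": "move_arm", "kwargs": {"increments": [[-5,0.2,0,4,0.5],[-9,0.4,0,6.9,0.5],[-12,0.6,0,6.9,0.5],[-13.1,0.7,0,6.9,0.5],[-13.1,0.7,0,6.9,0.5]]}}

```text
t: 6.92
tool_pos: [0.5493, -0.1347, 0.2605]
tool_rot: [-2.218, -2.223, 0.0]
contact_force: [0.9, 1.4, -1.5]
opening: 0.0135
```

Run:
```python
from h import *
to([0.549,-0.137,0.16],0);o=sensors.get_obs();print(o["contact_force"],o["opening"])
w=get_image("wrist");cv2.imwrite("pics/w6.png",w["image"][:,:,::-1])
s=get_image("scene")["image"][:,:,::-1];cv2.imwrite("pics/s6.png",cv2.resize(s[80:220,290:430],None,fx=4.2,fy=4.2,interpolation=cv2.INTER_CUBIC))
```

```text
t 6.92 pos [ 0.5493 -0.1347  0.2605] ytool yaw 0.14 tilt 0.08 q6 -0.37
cm [-0.24 -0.02 10.05] twist 0.14
[ 0.90766459  1.38484225 -1.49910965] 0.013522694636004475
```

View pics/w6.png

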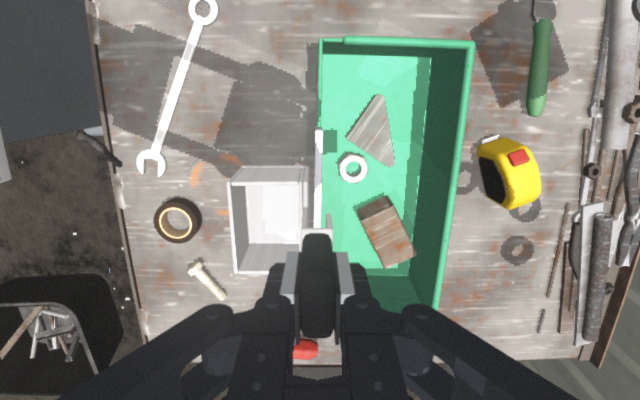

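View pics/s6.png

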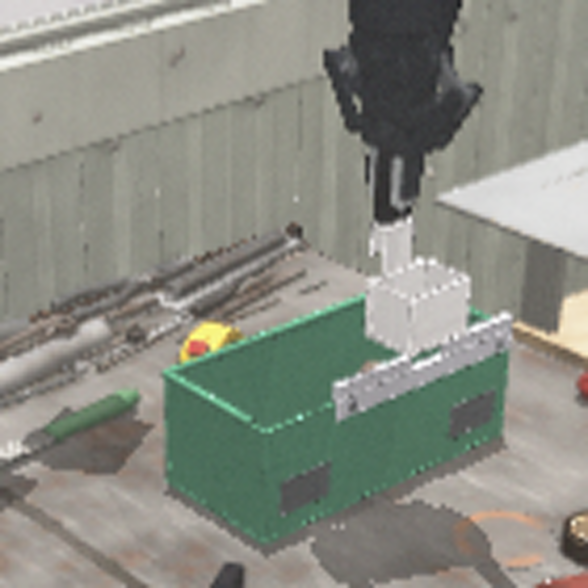

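Run:
```python
import cv2
a=cv2.imread("pics/w6.png");cv2.imwrite("pics/z6.png",cv2.resize(a[30:260,280:360],None,fx=2.6*3/3*3,fy=2.6,interpolation=cv2.INTER_CUBIC))
```

```text
(no output)
```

View pics/z6.png

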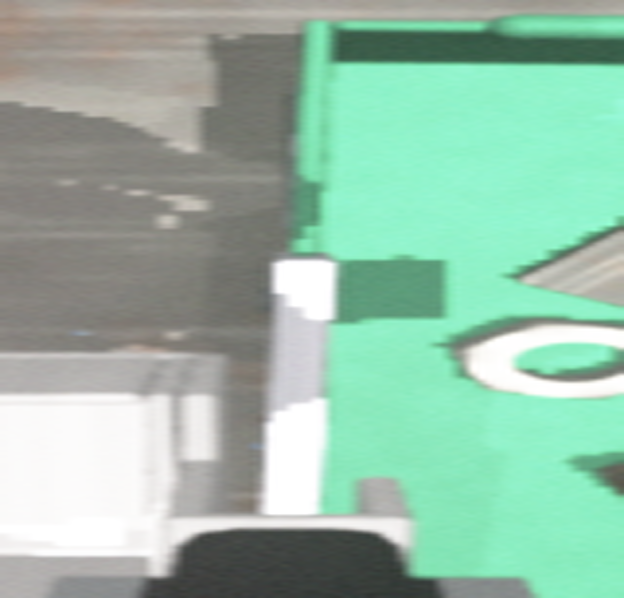

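Run:
```python
from h import *
w=get_image("wrist");o,p,R=st()
X=onz(w,[(319,131),(317.4,226),(320.6,40)],.112);print(X,((X-p)@R*1000).round(1))
d=X[0]-X[1];print(np.degrees(np.arctan2(-d[0],d[1])))
H=onz(w,[(301.2,231),(332.8,231)],.2605-.036+.003);print(H,((H-p)@R*1000).round(1))
```

```text
[[ 0.55098973 -0.08681283  0.112     ]
 [ 0.55014076 -0.16660023  0.112     ]
 [ 0.55175238 -0.0204393   0.112     ]] [[ 46.8   1.8 149.1]
 [-33.    0.7 149. ]
 [113.2   2.9 149.1]]
-0.6096296054389283
[[ 0.5417086  -0.12292747  0.2275    ]
 [ 0.55736622 -0.1228569   0.2275    ]] [[10.8 -7.6 33.6]
 [10.8  8.  33.6]]
```

Emit:
{"fn": "move_arm", "kwargs": {"increments": [[-0.1,0.1,2.5,0.7,0.5],[-0.2,0.1,5.5,0.7,0.5],[-0.2,0.1,7.5,0.7,0.5],[-0.2,0.1,8,0.7,0.5],[-0.2,0.1,8,0.7,0.5]]}}

```text
t: 7.7
tool_pos: [0.5507, -0.1366, 0.1815]
tool_rot: [2.231, 2.211, 0.0]
contact_force: [-0.1, 0.2, -0.7]
opening: 0.0136
```

Run:
```python
from h import *
to([0.5505,-0.137,0.16],-.6);o=sensors.get_obs();print(o["contact_force"],o["opening"])
a=get_image("wrist")["image"][:,:,::-1];cv2.imwrite("pics/w7.png",a);cv2.imwrite("pics/z7.png",cv2.resize(a[60:260,220:360],None,fx=5.6,fy=3,interpolation=cv2.INTER_CUBIC))
s=get_image("scene")["image"][:,:,::-1];cv2.imwrite("pics/s7.png",cv2.resize(s[110:220,320:430],None,fx=5.4,fy=5.4,interpolation=cv2.INTER_CUBIC))
```

```text
t 7.7 pos [ 0.5507 -0.1366  0.1815] ytool yaw -0.51 tilt 0.01 q6 -0.37
cm [-0.04 -0.02  2.15] twist 0.09
[-0.07432264  0.18656311 -0.69594381] 0.01359556415216483
```

View pics/z7.png

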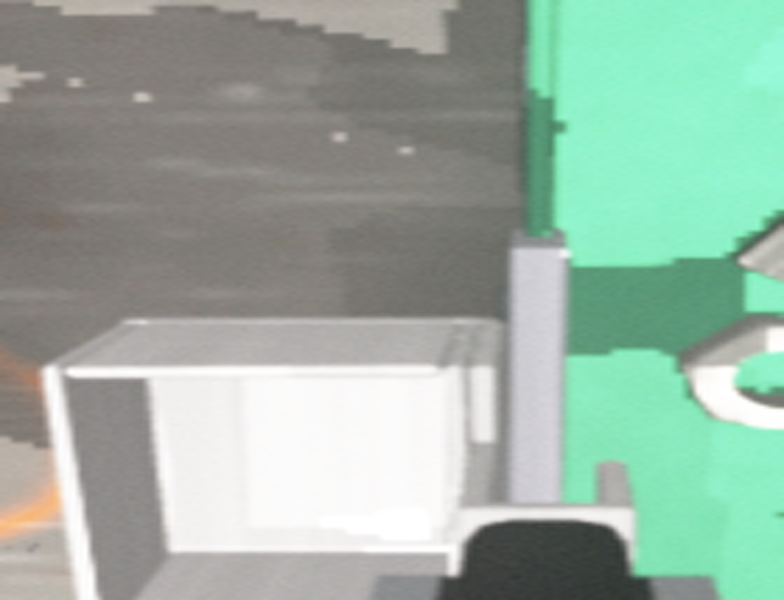

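View pics/s7.png

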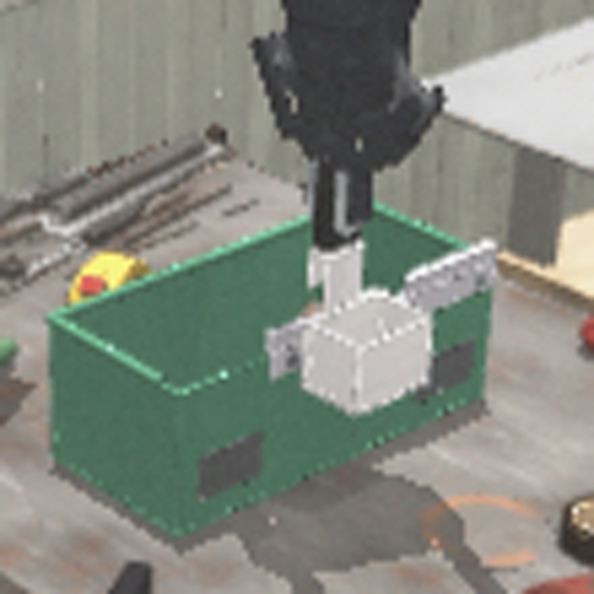

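Run:
```python
from h import *
w=get_image("wrist");o,p,R=st();z0=p[2]-.112
print(((onz(w,[(300,183.5),(232,183),(237,259.5)],z0+.045)-p)@R*1000).round(1))
print(((onz(w,[(317,228.5)],z0+.0795)-p)@R*1000).round(1))
print(((onz(w,[(315.9,140),(315.9,226)],.112)-p)@R*1000).round(1))
```

```text
[[ 26.3  -9.4  67. ]
 [ 26.6 -48.6  66.9]
 [-22.3 -49.2  66.9]]
[[12.6  0.3 32.5]]
[[50.7 -0.3 70.5]
 [-1.4 -0.3 70.6]]
```

Emit:
{"fn": "move_arm", "kwargs": {"increments": [[0,-0.05,0.6,0,0.5],[0,-0.05,1.1,0,0.5],[0,-0.05,1.5,0,0.5],[0,-0.05,1.8,0,0.5],[0,-0.05,2,0,0.5]]}}

```text
t: 8.48
tool_pos: [0.55, -0.1368, 0.161]
tool_rot: [-2.232, -2.211, 0.0]
contact_force: [1.0, 0.6, -1.4]
opening: 0.0135
```

Emit:
{"fn": "move_arm", "kwargs": {"increments": [[0,0,0.3,0,0.5],[0,0,0.6,0,0.5],[0,0,0.8,0,0.5],[0,0,0.9,0,0.5]]}}

```text
t: 8.98
tool_pos: [0.5499, -0.1368, 0.1521]
tool_rot: [-2.232, -2.211, 0.0]
contact_force: [-0.8, -0.5, -1.8]
opening: 0.0131
```

Run:
```python
from h import *
to([0.5505,-0.137,0.148],-.6);o=sensors.get_obs();print(o["contact_force"],o["opening"])
a=get_image("wrist")["image"][:,:,::-1];cv2.imwrite("pics/w8.png",a);cv2.imwrite("pics/z8.png",cv2.resize(a[60:260,220:360],None,fx=5.6,fy=3,interpolation=cv2.INTER_CUBIC))
```

```text
t 8.97 pos [ 0.5499 -0.1368  0.1521] ytool yaw -0.53 tilt 0.01 q6 -0.37
cm [-0.02  0.06  0.41] twist 0.07
[-0.84512611 -0.53353572 -1.79374799] 0.013140932657616601
```

View pics/z8.png

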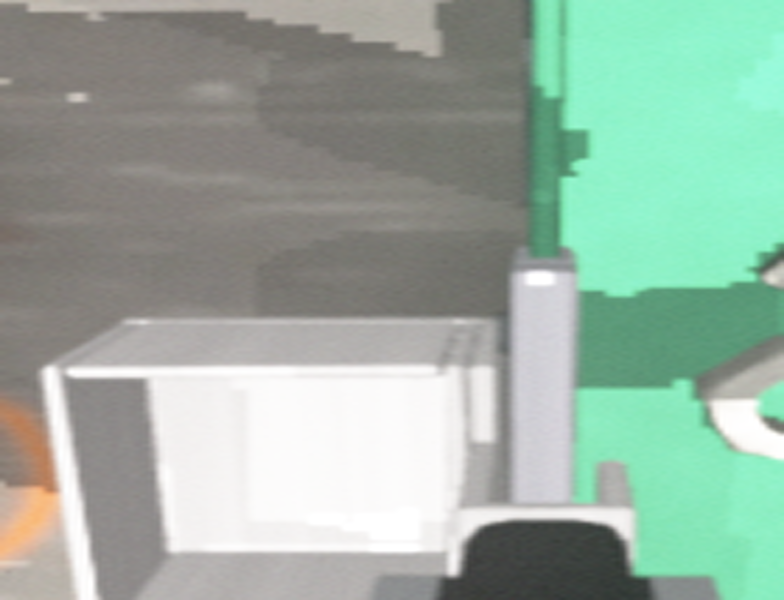

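Emit:
{"fn": "move_arm", "kwargs": {"increments": [[0,0,0.1,0,0.5],[0,0,0.2,0,0.5],[0,0,0.3,0,0.5],[0,0,0.3,0,0.5]]}}

```text
t: 9.52
tool_pos: [0.5499, -0.1368, 0.1492]
tool_rot: [-2.232, -2.211, 0.0]
contact_force: [-1.5, -0.4, -1.8]
opening: 0.0133
```

Emit:
{"fn": "move_arm", "kwargs": {"increments": [[0,0,0.05,0,0.5],[0,0,0.1,0,0.5],[0,0,0.1,0,0.5]]}}

```text
t: 9.9
tool_pos: [0.55, -0.1368, 0.1483]
tool_rot: [-2.232, -2.211, 0.0]
contact_force: [-0.0, 0.7, -0.3]
opening: 0.0132
```

Emit:
{"fn": "move_arm", "kwargs": {"increments": [[0,0,0.03,0,0.5],[0,0,0.05,0,0.5],[0,0,0.05,0,0.5]]}}

```text
t: 10.28
tool_pos: [0.55, -0.1368, 0.1478]
tool_rot: [2.232, 2.211, -0.0]
contact_force: [-0.2, -1.1, -2.0]
opening: 0.0134
```

Emit:
{"fn": "move_arm", "kwargs": {"increments": [[0,0,0.03,0,0.5],[0,0,0.05,0,0.5],[0,0,0.05,0,0.5]]}}

```text
t: 10.65
tool_pos: [0.5501, -0.1368, 0.1478]
tool_rot: [2.232, 2.211, 0.0]
contact_force: [-2.5, 0.9, 3.4]
opening: 0.013
```

Emit:
{"fn": "move_arm", "kwargs": {"increments": [[0,0,0,0,0.5],[0,0,0,0,0.5],[0,0,0,0,0.5]]}}

```text
t: 11.02
tool_pos: [0.5501, -0.1368, 0.1478]
tool_rot: [2.232, 2.211, 0.0]
contact_force: [-4.2, 0.4, 5.9]
opening: 0.013
```

Emit:
{"fn": "move_arm", "kwargs": {"increments": [[0,0,0.01,0,0.5],[0,0,0.02,0,0.5]]}}

```text
t: 11.28
tool_pos: [0.5501, -0.1368, 0.1477]
tool_rot: [2.232, 2.211, -0.0]
contact_force: [-3.2, 1.1, 7.0]
opening: 0.0131
```

Emit:
{"fn": "move_arm", "kwargs": {"increments": [[-0.2,0,-0.02,0,0.5],[-0.5,0,-0.02,0,0.5],[-0.8,0,-0.02,0,0.5],[-1.0,0,-0.02,0,0.5]]}}

```text
t: 11.78
tool_pos: [0.5504, -0.1468, 0.1477]
tool_rot: [2.231, 2.211, 0.002]
contact_force: [-0.1, 4.6, 5.8]
opening: 0.0135
```

Emit:
{"fn": "move_arm", "kwargs": {"increments": [[-0.3,0,0,0,0.5],[-0.6,0,0,0,0.5],[-0.9,0,0,0,0.5],[-1.2,0,0,0,0.5]]}}

```text
t: 12.28
tool_pos: [0.5503, -0.1587, 0.1477]
tool_rot: [2.231, 2.211, 0.002]
contact_force: [1.0, 4.1, 4.0]
opening: 0.0137
```

Emit:
{"fn": "move_arm", "kwargs": {"increments": [[-0.3,0,0,0,0.5],[-0.6,0,0,0,0.5],[-0.9,0,0.01,0,0.5],[-1.2,0,0.02,0,0.5]]}}

```text
t: 12.78
tool_pos: [0.5502, -0.1707, 0.1476]
tool_rot: [2.232, 2.211, 0.003]
contact_force: [0.3, 5.5, 5.8]
opening: 0.0134
```

Emit:
{"fn": "move_arm", "kwargs": {"increments": [[-0.1,0,0,0,0.5],[-0.2,0,0,0,0.5],[-0.3,0,0,0,0.5]]}}

```text
t: 13.15
tool_pos: [0.5502, -0.1737, 0.1475]
tool_rot: [2.232, 2.211, 0.002]
contact_force: [0.7, 4.5, 5.0]
opening: 0.0135
```

Emit:
{"fn": "move_arm", "kwargs": {"increments": [[-0.05,0,0,0,0.5],[-0.1,0,0,0,0.5],[-0.15,0,0,0,0.5]]}}

```text
t: 13.52
tool_pos: [0.55, -0.1753, 0.1473]
tool_rot: [2.231, 2.211, 0.001]
contact_force: [-0.1, 3.4, 4.8]
opening: 0.0134
```

Emit:
{"fn": "move_arm", "kwargs": {"increments": [[-0.05,0,0,0,0.5],[-0.1,0,0,0,0.5],[-0.15,0,0,0,0.5]]}}

```text
t: 13.9
tool_pos: [0.5486, -0.1773, 0.1456]
tool_rot: [-2.231, -2.21, 0.004]
contact_force: [-0.7, -0.9, -1.5]
opening: 0.013
```

Emit:
{"fn": "move_arm", "kwargs": {"increments": [[-0.05,0,0,0,0.5],[-0.1,0,0,0,0.5],[-0.1,0,0.1,0,0.5],[-0.1,0,0.2,0,0.5]]}}

```text
t: 14.4
tool_pos: [0.5496, -0.1778, 0.145]
tool_rot: [2.232, 2.211, -0.0]
contact_force: [-0.1, -0.1, -1.1]
opening: 0.0134
```

Emit:
{"fn": "move_arm", "kwargs": {"increments": [[0,0,0.1,0,0.5],[0,0,0.2,0,0.5],[0,0,0.3,0,0.5]]}}

```text
t: 14.78
tool_pos: [0.5496, -0.1778, 0.142]
tool_rot: [-2.232, -2.211, 0.0]
contact_force: [0.0, -0.1, -1.0]
opening: 0.0134
```

Emit:
{"fn": "move_arm", "kwargs": {"increments": [[0,0,0.15,0,0.5],[0,0,0.3,0,0.5],[0,0,0.45,0,0.5],[0,0,0.5,0,0.5]]}}

```text
t: 15.28
tool_pos: [0.5495, -0.1778, 0.1369]
tool_rot: [-2.232, -2.211, 0.0]
contact_force: [0.7, -0.6, -2.2]
opening: 0.0135
```

Emit:
{"fn": "move_arm", "kwargs": {"increments": [[0,0,0.05,0,0.5],[0,0,0.1,0,0.5],[0,0,0.12,0,0.5],[0,0,0.12,0,0.5]]}}

```text
t: 15.78
tool_pos: [0.5496, -0.1778, 0.1359]
tool_rot: [2.232, 2.211, 0.0]
contact_force: [-0.2, 0.6, -0.9]
opening: 0.0135
```

Emit:
{"fn": "move_arm", "kwargs": {"increments": [[0,0,0.02,0,0.5],[0,0,0.04,0,0.5],[0,0,0.04,0,0.5]]}}

```text
t: 16.15
tool_pos: [0.5497, -0.1779, 0.1358]
tool_rot: [2.232, 2.211, 0.0]
contact_force: [-0.0, 0.8, 0.8]
opening: 0.0132
```

Emit:
{"fn": "move_arm", "kwargs": {"increments": [[0,0,0.02,0,0.5],[0,0,0.03,0,0.5],[0,0,0.03,0,0.5]]}}

```text
t: 16.52
tool_pos: [0.5497, -0.1778, 0.1357]
tool_rot: [2.232, 2.211, 0.0]
contact_force: [-1.8, 0.9, 5.1]
opening: 0.0135
```

Run:
```python
from h import *
s=get_image("scene")["image"][:,:,::-1];cv2.imwrite("pics/s9.png",cv2.resize(s[110:220,320:430],None,fx=5.4,fy=5.4,interpolation=cv2.INTER_CUBIC))
```

```text
(no output)
```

View pics/s9.png

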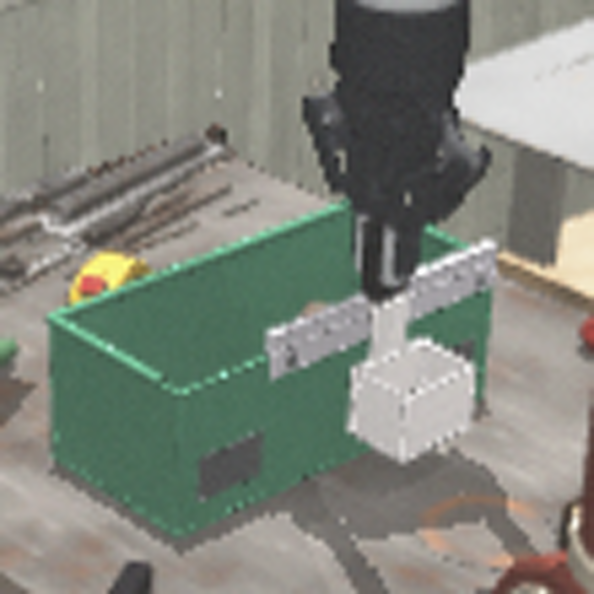

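Emit:
{"fn": "move_arm", "kwargs": {"increments": [[0,0,-0.03,0,0.5],[0,0,-0.03,0,1.6],[0,0,-0.03,0,2.2],[0,0,-0.03,0,3],[0,0,-0.03,0,4]]}}

```text
t: 17.2
tool_pos: [0.5496, -0.1778, 0.1353]
tool_rot: [-2.232, -2.211, -0.0]
contact_force: [0.0, -0.7, -0.3]
opening: 0.0399
```

The cup sits upright outside the bin with its hook in the notch, and the fingers are now open. Next I retreat upwards.

Emit:
{"fn": "move_arm", "kwargs": {"increments": [[0,0,-1,0,4],[0,0,-3,0,4],[0,0,-7,0,4],[0,0,-11,0,4],[0,0,-15,0,4]]}}

```text
t: 17.82
tool_pos: [0.5498, -0.1779, 0.289]
tool_rot: [2.23, 2.209, 0.001]
contact_force: [0.6, 0.6, 0.5]
opening: 0.0395
```

Emit:
{"fn": "move_arm", "kwargs": {"increments": [[0,0,0,0,4],[0,0,0,0,4],[0,0,0,0,4],[0,0,0,0,4]]}}

```text
t: 18.32
tool_pos: [0.5491, -0.1776, 0.284]
tool_rot: [-2.23, -2.209, 0.001]
contact_force: [0.0, 0.1, 0.5]
opening: 0.0402
```

Run:
```python
from h import *
print(sensors.get_obs()["contact_force"],sensors.get_obs()["tool_pos"])
s=get_image("scene")["image"][:,:,::-1];cv2.imwrite("pics/s10.png",cv2.resize(s[110:290,230:430],None,fx=4,fy=3.3,interpolation=cv2.INTER_CUBIC))
w=get_image("wrist");cv2.imwrite("pics/w10.png",w["image"][:,:,::-1])
```

```text
[0.01797117 0.14321682 0.54439587] [ 0.54910972 -0.17759685  0.28402439]
```

View pics/s10.png

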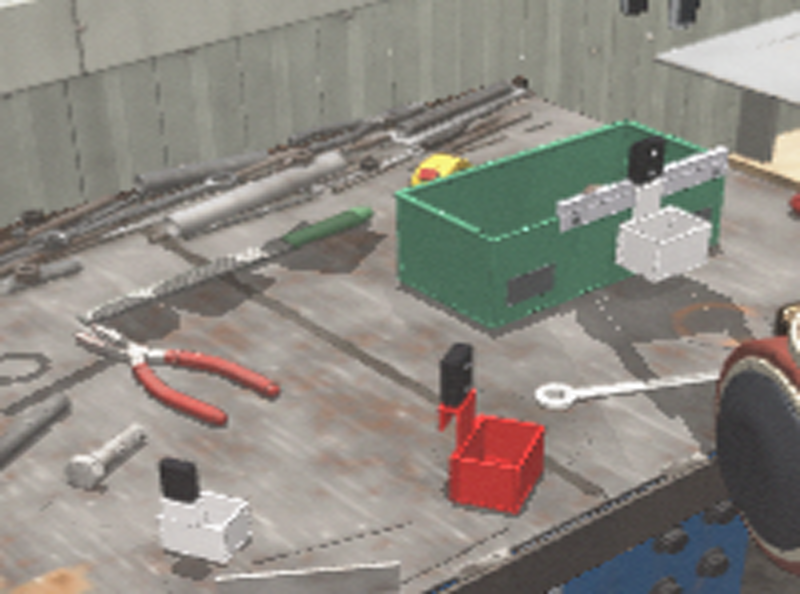

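View pics/w10.png

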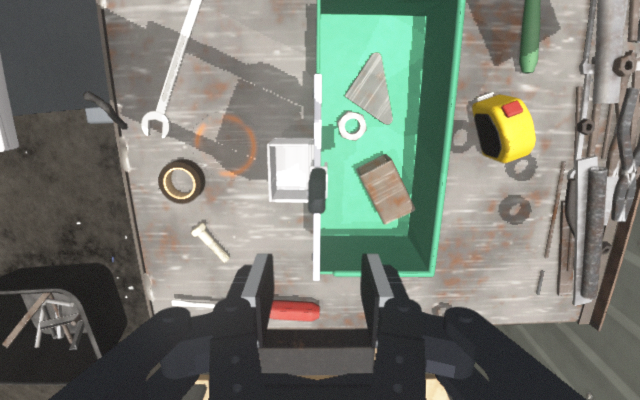

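The cup hangs freely and upright in the notch at about (317,185) in the wrist view. The gripper is clear and the bystanders are where they were.

```bash
python3 -c "
from station import order
print(order.finish_job())"
```

```text
the job is handed in; nothing more can be done
None
```

The cup now hangs by itself in the strip's notch, outside the bin, and I handed the job in at about 18.5 s. No verdict was reported.

- **Pick-up:** I took the larger white cup by its grip, lifted it clear and set its hook on the strip's top edge, about 4 cm to the left (+y) of the notch.
- **Finding the notch:** I slid it along the edge. The load then fell away at y ≈ -0.177 m, about where the pictures had put the notch. The force readings I took while it rode on the strip were about 4–7 N.
- **Seating:** I let it down until it stopped, with the tool 12.0 mm below its height on the edge, which matches the notch depth. The last force reading there was about 5 N. Then I opened the fingers and lifted straight up.

**Last checks:**
- The pictures show the cup upright in the notch with the gripper clear, and the contact force is near zero.
- The pliers, bolt, spanner and the other two cups look unmoved. I did not re-check the magnet square, which was outside the last views, but the arm never went near it.
- Two estimates disagreed slightly: the bin's turn came out between -1.1° and +0.8° depending on the view, and the hook sat about 3 mm off the tool's centre along the rim. Neither stopped the hook from seating.

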